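# Latch the access hatch of the larger instrument box

### The arm

A 7-joint arm with a two-finger parallel gripper is mounted at the origin on a cart in front of the work surface, level with it; the furniture and walls round the work are solid. World frame = base frame: x ahead of the robot, y to its left, z up, the work surface at z = 0. Lengths are in m, angles in rad, forces in N, time in s.
With the tool pointing down it reaches from about 0.4 to 0.85 m from the base axis. Payload 4.5 kg.
Tool frame: the origin (TCP) lies at the very end of the fingers, on their centre line; the grasp point (between the pads) lies 19 mm behind it (tcp_to_grasp is the z of the grasp point in the tool frame, in m); z points along the fingers, y is the line along which they close (so a half turn about z gives the same grasp; the last joint's range is limited). The gripper opens to 88 mm and grips with 3 to 60 N. Pads are 18 mm wide; open, the fingers measure 123 mm over their backs; the gripper's body (75 mm by 187 mm) begins 45 mm behind the grasp point.
Start: joints at [-1.274, 0.689, -0.195, 1.565, 0.157, 0.902, -0.215], TCP at [0.162, 0.604, 0.239] pointing down, gripper open.
Joint ranges: [-3.01, 3.01], [-0.46, 2.08], [-1.47, 1.51], [0.13, 2.56], [-1, 4.14], [0.04, 2.09], [-2.66, 2.66]. Speed limits (rad/s): [2.57, 2.57, 3.14, 3.14, 3.14, 3.14, 3.14].

### API

Orientations are given as a unit quaternion [x, y, z, w].
In Python, from plant import * gives the robot as it stands. The module is installed in compiled form; this text tells all that it offers.
- The arm moves only by the shell command python3 -m jog 'ROWS' [OPENING] [FORCE]. ROWS is JSON, a list that holds one entry, the list of rows, each a list of 6 numbers: the shift along the tool's x, y, z in m, then the turn, a rotation vector about the tool's x, y, z in rad. In form: [[[dx, dy, dz, ax, ay, az], ...]]. A call has 1 to 12 rows; each row shifts and turns the commanded pose from where the row before left it, along the tool's axes as they then stand; what a row does not reach is not made up. A row lasts 1/8 s, in which the tool goes at most 62.5 mm and 10.7 degrees, less where a joint would pass 70% of its speed; a pose out of reach is approached as far as the arm can. A call with a gripper value outside its range is refused whole. OPENING is the finger opening in m, from 0 to 0.0881, set as the call begins (- or left out, the last holds). The fingers move at their own pace and stop on an object; FORCE is the grip in N (left out, the last holds). Time passes only in rows, so rows that do not move let the fingers close. It gives the time, the measured TCP pose, the force, the opening and the grip force at its end, in the units of the state.
- get_state(): the state, without advancing time (a new reading comes with each control period).
- snapshot(name): name is "scene" or "side" or "wrist"; returns a dict with "frame" (384x512x3 uint8, red, green, blue), "mtx" (3x3 intrinsics, pixels), "xyz" and "orientation" of the camera in the world; the wrist camera has in their place "mount" (4x4, takes a point from camera to tool coordinates, whose origin is the TCP and whose axes are the flange's). Camera axes: x right, y down, z forward; pixel columns grow to the right and rows downward; lengths in m; the calibration is good to about 2 mm. A picture is of the moment at which its call begins: read the wrist's pose just before it. There is no depth.
- finish_job(): hands the job in; it is judged then, once.
The state is a dict: "clock": time; "q": joint angles; "qd": joint speeds; "joint_torque": joint torques, N m; "tool_pos": TCP position; "eef_rot": TCP orientation; "contact_force": force on the tool from outside, world axes, zero at the start; "moment": the same for the moment, N m; "opening": opening from 0.0 (shut) to 1.0 (fully open); "finger_force": force on a finger pad.
Only numpy, scipy, OpenCV 4.12 (cv2) and the standard library are available. Lean on these libraries where they do the work, as an engineer would, in place of code of your own. Each camera call takes 0.05 s, during which the arm holds its last target. There are 200 camera calls.

### The job

Two grey instrument boxes stand on the bench with their top hatches ajar. Press the hatch of the larger box fully shut, then turn its wing knob clockwise a full quarter turn, so that the tongue under it swings behind the frame edge and the wing points straight at the box's front edge. The smaller box is still being worked on: leave its hatch and knob as they are.

Things in the scene. Friction and masses are not known exactly. Their poses are not given: they have to be found in the camera images.
- box_large: The larger grey steel box, 115 mm front to back (x), 130 wide (y), 65 high, fixed to the bench. Origin: centre of its underside; its -x side is the front, towards the robot. The hatch in its top is hinged along y at x = +45.5 mm at the top's level; shut, it lies flush with the top. The frame strip in front of the hatch is 18 mm wide, x = -57.5 to -39.5 mm.
- wing_large (a point): Centre of the black wing on the larger box's hatch: an upright bar 46 mm long (the point's y axis), 10 thick (grasp across this), 20 high. The point is on the knob's axis (z), 10 mm below the wing's top, 14 above the hatch, 66 in front of the hinge; 79 above the bench once shut. The point turns with the knob; a small metal dot marks the -y end, over the hidden tongue.
- hatch_large (a joint): Angle of the larger box's hatch, rad: 0 = fully shut (firm stop), grows as its front edge rises. It starts ajar, 0.16 to 0.28, and a stiff hinge keeps it where it is left; 2 to 4 N down on the knob moves it.
- knob_large (a joint): Angle of that wing knob, rad, clockwise from above. 0: wing parallel to the front edge, dot end to the robot's right, tongue clear. 1.57 (firm stop): wing square to the front edge, dot end pointing at it, tongue behind the frame. Starts at 0 to 0.3; light friction, stays where left. If turned while the hatch is ajar, the tongue fouls the frame and the hatch cannot shut.
- wing_small (a point): Dot end of the wing (34 mm long, 10 thick, 20 high) on the smaller grey box (85 mm front to back, 92 wide, 48 high), 17 mm from the knob's axis, 14 above its hatch. Of the same make, also ajar; it must stay as it is. Either box may be the left one.

How it is judged:
By the outcome, as a careful person would: the job done as asked, in the order asked, and still so for the second after the job is handed in, with the robot touching nothing.
It also fails if it takes over 37 s, if anything falls off the work surface, if the arm or the gripper's body presses on something with over 40 N, if the wrist force passes 120 N, or if a joint passes its speed limit or range.

## Working session

There is one attempt and no reset: what is moved stays moved. The work goes in short steps, Python scripts to look and compute and a shell command to move; the robot and the scene stay as the last step left them, time stands still between calls to the robot, and variables do not carry over. Pictures are saved under pics/ and viewed, at most 10 in all, crops included, and the job is handed in when it is done.

```bash
mkdir -p pics
python3 - <<'E'
from plant import *
import cv2, numpy as np
s=get_state();print(s)
for n in ("scene","side"):
    d=snapshot(n);np.savez(f"{n}0.npz",**d);cv2.imwrite(f"pics/{n}0.png",d["frame"][:,:,::-1]);print(n,d["mtx"],d["xyz"],d["orientation"])
w=snapshot("wrist");print(w["mtx"],w["mount"])
E
```

```text
{'clock': 0.0, 'q': array([-1.27415767,  0.68997374, -0.19451917,  1.56635945,  0.1572929 ,
        0.90248653, -0.21512241]), 'qd': array([-0.00058114,  0.00129221,  0.00071063, -0.00100368,  0.00089141,
        0.00029065, -0.00109362]), 'joint_torque': array([ 2.22352724e-04, -5.27577817e+01, -1.26685783e+00, -1.53432530e+01,
       -5.26022469e-02,  6.52948205e-03,  1.73230951e-04]), 'tool_pos': array([0.16226683, 0.60290699, 0.23791244]), 'eef_rot': array([ 1.31009839e-01,  9.91380643e-01, -9.16064390e-04, -5.81595360e-05]), 'contact_force': array([-0.12859676,  0.13400603, -0.41268311]), 'moment': array([0.04033246, 0.02141794, 0.03549828]), 'finger_force': 0.0, 'opening': 1.003555411552807}
scene [[398.19178763   0.         254.38067824]
 [  0.         398.19178763 193.22437606]
 [  0.           0.           1.        ]] [ 0.10852328 -0.68048472  0.49597453] [ 0.81696668 -0.28774721  0.15757951 -0.47427384]
side [[426.21522919   0.         257.22015725]
 [  0.         426.21522919 182.71676013]
 [  0.           0.           1.        ]] [ 0.4227835  -0.86323446  0.38695539] [ 0.82036535 -0.08504353  0.07189202 -0.56089199]
[[306.59649151   0.         256.3701588 ]
 [  0.         306.59649151 195.04443787]
 [  0.           0.           1.        ]] [[ 1.04823623e-03 -9.54700391e-01 -2.97566906e-01  7.54691870e-02]
 [ 9.99999439e-01  1.04702914e-03  1.63447299e-04  5.81757047e-04]
 [ 1.55518023e-04 -2.97566911e-01  9.54700953e-01 -1.45367319e-01]
 [ 0.00000000e+00  0.00000000e+00  0.00000000e+00  1.00000000e+00]]
```

View pics/scene0.png

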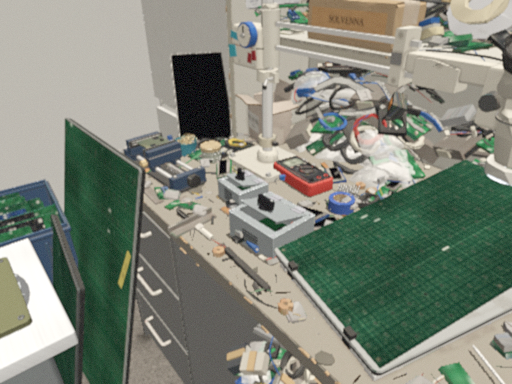

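View pics/side0.png

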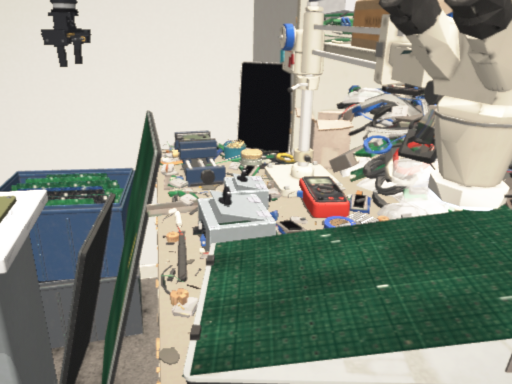

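Scene: the large box is at about (270,220) with its wing at (267,203), and the small one is behind it at (240,180). Side: the large wing is at about (226,198), the small at (243,172). Next I'll crop both views enlarged.

```bash
cat > h.py <<'E'
import numpy as np, cv2
from scipy.spatial.transform import Rotation as R
def ray(d,uv):
    v=np.linalg.inv(d["mtx"])@[uv[0],uv[1],1]; r=R.from_quat(d["orientation"]).apply(v); return np.array(d["xyz"]),r/np.linalg.norm(r)
def plane(d,uv,z):
    o,r=ray(d,uv); return o+r*(z-o[2])/r[2]
def tri(a,ua,b,ub):
    o,r=ray(a,ua);p,s=ray(b,ub)
    t=np.linalg.lstsq(np.c_[r,-s],p-o,rcond=None)[0]; A=o+r*t[0];B=p+s*t[1]; return (A+B)/2,np.linalg.norm(A-B)
E
python3 - <<'E'
import cv2,numpy as np
from h import *
a=dict(np.load("scene0.npz"));b=dict(np.load("side0.npz"))
A=cv2.resize(a["frame"][150:260,200:330],None,fx=6,fy=5.4545,interpolation=2)[:,:,::-1][:, :]
B=b["frame"][150:250,185:295]
ca=cv2.resize(a["frame"][155:255,205:325],(480,400),interpolation=2)
cb=cv2.resize(B,(440,400),interpolation=2)
im=np.zeros((400,800,3),np.uint8);
ca=cv2.resize(ca,(400,333));cb=cv2.resize(cb,(400,364))
im[:333,:400]=ca;im[:364,400:]=cb
cv2.imwrite("pics/crop0.png",im[:,:,::-1])
print(tri(a,(267,203),b,(226,196)),tri(a,(241,174),b,(243,172)))
E
```

```text
(array([ 0.52835237, -0.17776682,  0.09423051]), np.float64(0.0019537515170632447)) (array([ 0.59027344, -0.0102017 ,  0.07347873]), np.float64(0.0037246097585801594))
```

View pics/crop0.png

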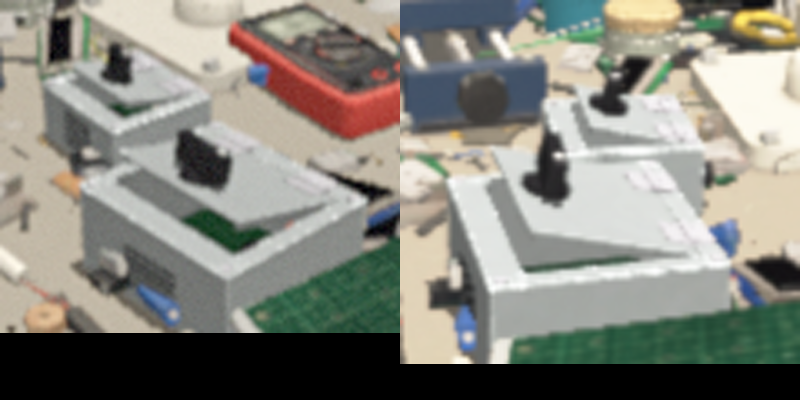

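```bash
python3 - <<'E'
import numpy as np
from h import *
a=dict(np.load("scene0.npz"))
for uv in ((273.4,236.6),(313.9,215.9),(229.9,210.2)): print(plane(a,uv,.065))
E
python3 -m jog '[[[-0.05,-0.024,0,0,0,0],[-0.05,-0.024,0,0,0,0],[-0.05,-0.024,0,0,0,0],[-0.05,-0.024,0,0,0,0],[-0.05,-0.024,0,0,0,0],[-0.05,-0.024,0,0,0,0]]]' 
python3 -c "
from plant import *
print(get_state()['q'])"
```

```text
[ 0.49424203 -0.23701586  0.065     ]
[ 0.59990496 -0.23572607  0.065     ]
[ 0.48492991 -0.11330525  0.065     ]
clock: 0.9
tool_pos: [0.4158, 0.3852, 0.2386]
eef_rot: [0.131, 0.991, -0.0, -0.0]
contact_force: [0.2, 0.6, 0.3]
opening: 1.004
finger_force: 0.0
[-0.68753187  0.6147209  -0.23500775  1.74343776  0.18721637  0.80544256
  0.29693753]
```

```bash
python3 -m jog '[[[-0.025,-0.051,0,0,0,0],[-0.025,-0.051,0,0,0,0],[-0.025,-0.051,0,0,0,0],[-0.025,-0.051,0,0,0,0],[-0.025,-0.051,0,0,0,0],[-0.025,-0.051,0,0,0,0],[-0.025,-0.051,0,0,0,0],[-0.025,-0.051,0,0,0,0],[-0.025,-0.051,0,0,0,0],[-0.025,-0.051,0,0,0,0]]]' 
python3 -m jog '[[[0,0,0,0,0,0.165],[0,0,0,0,0,0.165],[0,0,0,0,0,0.165],[0,0,0,0,0,0.165],[0,0,0,0,0,0.165],[0,0,0,0,0,0.165],[0,0,0,0,0,0.165],[0,0,0,0,0,0.165],[0,0,0,0,0,0.165],[0,0,0,0,0,0]]]' 0
cat >> h.py <<'E'
def wrist(name):
    from plant import get_state,snapshot
    s=get_state();d=snapshot("wrist");M=np.eye(4);M[:3,:3]=R.from_quat(s["eef_rot"]).as_matrix();M[:3,3]=s["tool_pos"]
    T=M@np.array(d["mount"]);d["xyz"]=T[:3,3];d["orientation"]=R.from_matrix(T[:3,:3]).as_quat()
    np.savez(name+".npz",**d);cv2.imwrite(f"pics/{name}.png",d["frame"][:,:,::-1]);print("q",s["q"].round(3),"T",T.round(3).tolist());return d
E
python3 -c "
from h import *
wrist('w1')"
```

```text
clock: 2.15
tool_pos: [0.5237, -0.1727, 0.2386]
eef_rot: [0.131, 0.991, 0.0, -0.0]
contact_force: [0.4, 0.1, 0.4]
opening: 0.999
finger_force: 0.0
clock: 3.4
tool_pos: [0.5234, -0.1706, 0.2384]
eef_rot: [0.766, 0.643, -0.0, -0.0]
contact_force: [0.3, 0.0, -0.0]
opening: 0.003
finger_force: 0.0
q [ 0.144  0.594  0.144  1.803 -0.117  0.754  0.174] T [[0.985, -0.165, -0.052, 0.538], [-0.173, -0.94, -0.293, -0.095], [-0.0, 0.297, -0.955, 0.384], [0.0, 0.0, 0.0, 1.0]]
```

View pics/w1.png

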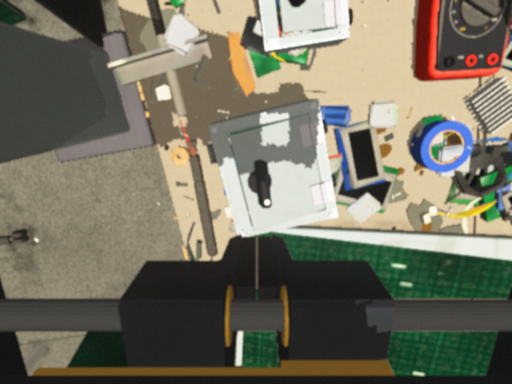

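Wrist view: large box corners are at about (213,125), (318,99), (338,216) and (242,236). Its wing runs from (262,163) to (266,205), with the metal dot at (266,202). The small box is at the top.

```bash
cat > m.py <<'E'
import sys
from h import *
# dark blob of the wing inside a given window: name x0 y0 x1 y1 z
n=sys.argv[1];x0,y0,x1,y1=map(int,sys.argv[2:6]);z=float(sys.argv[6])
d=dict(np.load(n+".npz"));g=d["frame"][y0:y1,x0:x1].max(2)
m=(g<70).astype(np.uint8);c=max(cv2.findContours(m,0,2)[0],key=cv2.contourArea)
r=cv2.minAreaRect(c);p=cv2.boxPoints(r)+[x0,y0];p=p.astype(float)
P=[plane(d,q,z)[:2] for q in p]
print("rect",r,p.round(1).tolist());C=np.mean(P,0)
e=[np.subtract(P[1],P[0]),np.subtract(P[2],P[1])];L=max(e,key=np.linalg.norm)
print("centre",C.round(4),"len",np.linalg.norm(e,axis=1).round(4),"axis deg",np.degrees(np.arctan2(L[1],L[0]))%180)
E
python3 m.py w1 240 150 290 220 0.104
python3 - <<'E'
from h import *
d=dict(np.load("w1.npz"))
for uv in ((210,125),(318,99),(338,216),(242,236)): print(plane(d,uv,.065))
im=cv2.resize(d["frame"][90:245,195:350],(775,600)[0:1]*1+(600,) if 0 else (600,600),interpolation=2);cv2.imwrite("pics/w1c.png",im[:,:,::-1])
E
```

```text
rect ((19.0, 33.0), (46.0, 20.0), 90.0) [[249.0, 160.0], [269.0, 160.0], [269.0, 206.0], [249.0, 206.0]]
centre [ 0.5278 -0.1697] len [0.0185 0.045 ] axis deg 80.73564846226007
[ 0.48772223 -0.11086766  0.065     ]
[ 0.59875022 -0.10476508  0.065     ]
[ 0.60648287 -0.23226543  0.065     ]
[ 0.49672713 -0.23767708  0.065     ]
```

View pics/w1c.png

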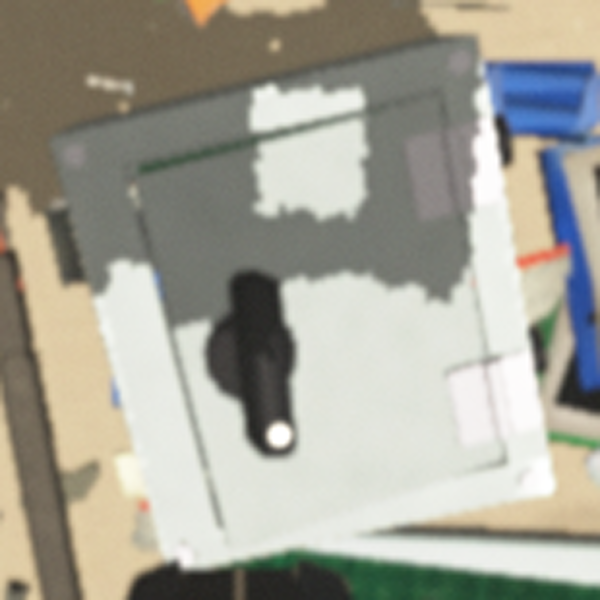

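```bash
python3 -m jog '[[[-0.001,0.004,0.04,0,0,-0.12],[0,0,0.04,0,0,0],[0,0,0.04,0,0,0],[0,0,0,0,0,0]]]'
python3 -m jog '[[[0,0,0.007,0,0,0],[0,0,0.007,0,0,0],[0,0,0.007,0,0,0],[0,0,0.005,0,0,0],[0,0,0,0,0,0]]]'
```

```text
clock: 3.95
tool_pos: [0.5253, -0.1718, 0.1164]
eef_rot: [0.726, 0.687, -0.001, -0.003]
contact_force: [-0.2, -0.2, 0.2]
opening: 0.004
finger_force: 0.0
clock: 4.58
tool_pos: [0.5277, -0.1725, 0.0924]
eef_rot: [0.727, 0.687, 0.0, 0.0]
contact_force: [-0.7, 0.2, -0.8]
opening: 0.005
finger_force: 0.0
```

```bash
python3 -m jog '[[[0,0,0.003,0,0,0],[0,0,0.003,0,0,0],[0,0,0,0,0,0]]]'; python3 -c "
from h import *
wrist('w2')"
```

```text
clock: 4.95
tool_pos: [0.5275, -0.1726, 0.089]
eef_rot: [0.727, 0.687, 0.0, 0.0]
contact_force: [-5.3, 1.6, 23.0]
opening: 0.003
finger_force: 11.4
q [ 0.197  0.825  0.062  1.903 -0.113  0.415  0.285] T [[0.998, -0.054, -0.015, 0.533], [-0.056, -0.953, -0.297, -0.096], [0.002, 0.297, -0.955, 0.234], [0.0, 0.0, 0.0, 1.0]]
```

View pics/w2.png

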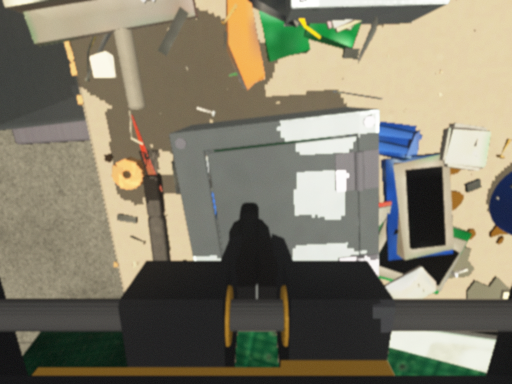

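Pressed at z = 0.089 with 23 N against a firm stop, so the hatch is shut and flush in the image. I'll lift, open and look at the wing.

```bash
python3 -m jog '[[[0,0,-0.04,0,0,0],[0,0,-0.05,0,0,0],[0,0,-0.02,0,0,0],[0,0,0,0,0,0]]]' 0.05
python3 -c "
from h import *
d=wrist('w3')
im=cv2.resize(d['frame'][90:250,175:355],(675,600),interpolation=2);cv2.imwrite('pics/w3c.png',im[:,:,::-1])"
```

```text
clock: 5.5
tool_pos: [0.529, -0.1727, 0.1981]
eef_rot: [0.727, 0.687, 0.001, 0.002]
contact_force: [0.1, -0.5, -0.6]
opening: 0.431
finger_force: 0.0
q [ 0.174  0.652  0.098  1.832 -0.098  0.657  0.272] T [[0.998, -0.055, -0.011, 0.534], [-0.056, -0.953, -0.298, -0.096], [0.005, 0.298, -0.955, 0.343], [0.0, 0.0, 0.0, 1.0]]
```

View pics/w3c.png

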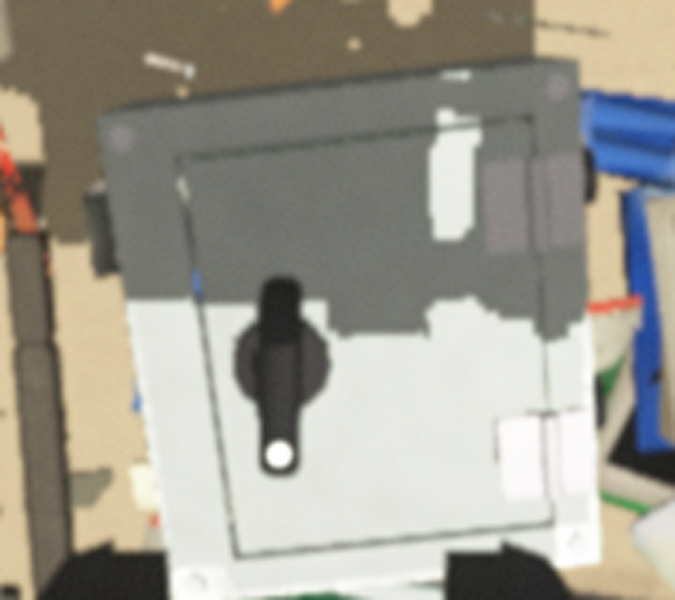

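The hatch is flush with its frame. In the crop the wing runs from (281,280) to (279,473), with the dot at (279,455).

Run:
```python
from h import *
d=dict(np.load("w3.npz"));f=lambda u:(175+u[0]/3.75,90+u[1]/3.75)
a,b=[plane(d,f(u),.089)[:2] for u in((281,280),(279,473))]
c=[plane(d,f(u),.065)[:2] for u in((100,115),(578,60),(600,562))]
# hatch corners
h=[plane(d,f(u),.065)[:2] for u in((178,158),(532,117),(552,521),(236,556))]
print("wing",a,b,(a+b)/2,np.degrees(np.arctan2(*(a-b)[::-1])))
print("hatch",h,"front ang",np.degrees(np.arctan2(*(h[0]-h[3])[::-1])),"sides",[np.degrees(np.arctan2(*v[::-1])) for v in(h[1]-h[0],h[2]-h[3],c[1]-c[0])],"back",[np.degrees(np.arctan2(*v[::-1])) for v in(h[1]-h[2],c[1]-c[2])])
y=R.from_matrix(R.from_quat([.727,.687,.001,.002]).as_matrix()).as_matrix();print(y)
```

```text
wing [ 0.52719878 -0.14782646] [ 0.5238572 -0.1941675] [ 0.52552799 -0.17099698] 85.87563469509024
hatch [array([ 0.50386166, -0.12187924]), array([ 0.58814358, -0.11706036]), array([ 0.59373678, -0.22109273]), array([ 0.5100292 , -0.22633358])] front ang 93.37912231360644 sides [np.float64(3.272365583222688), np.float64(3.582557740546946), np.float64(3.1602285354762722)] back [np.float64(93.07748489384048), np.float64(93.46018525239364)]
[[ 0.05653456  0.99839181  0.00419989]
 [ 0.9983998  -0.05652857 -0.00153323]
 [-0.00129335  0.00427985 -0.99999001]]
```

```bash
python3 -m jog '[[[0.001,-0.002,0.045,0,0,0.015],[0,0,0.045,0,0,0],[0,0,0.026,0,0,0],[0,0,0.01,0,0,0],[0,0,0,0,0,0]]]'
python3 -m jog '[[[0,0,0,0,0,0],[0,0,0,0,0,0],[0,0,0,0,0,0],[0,0,0,0,0,0]]]' 0 20
```

```text
clock: 6.18
tool_pos: [0.5249, -0.1712, 0.0698]
eef_rot: [0.732, 0.681, -0.0, -0.001]
contact_force: [0.1, 0.0, 0.4]
opening: 0.567
finger_force: 0.0
clock: 6.68
tool_pos: [0.5246, -0.1713, 0.071]
eef_rot: [0.732, 0.681, -0.0, -0.001]
contact_force: [-7.0, 0.4, 5.0]
opening: 0.136
finger_force: 2.8
```

```bash
python3 -m jog '[[[0,0,0,0,0,0],[0,0,0,0,0,0]]]'
```

```text
clock: 6.92
tool_pos: [0.5235, -0.1713, 0.0709]
eef_rot: [0.732, 0.681, -0.001, -0.001]
contact_force: [-3.8, 1.1, 5.9]
opening: 0.112
finger_force: 20.0
```

```bash
python3 -m jog '[[[0,-0.001,0,0,0,0.12],[0,0,0,0,0,0.15],[0,0,0,0,0,0.15],[0,0,0,0,0,0.15],[0,0,0,0,0,0.15],[0,0,0,0,0,0.15],[0,0,0,0,0,0.15]]]'
python3 -m jog '[[[0,0,0,0,0,0.15],[0,0,0,0,0,0.15],[0,0,0,0,0,0.12],[0,0,0,0,0,0.03],[0,0,0,0,0,0]]]'
python3 -c "
from plant import *
s=get_state();print(s['moment'],s['q'])"
```

```text
clock: 7.8
tool_pos: [0.525, -0.1723, 0.0709]
eef_rot: [0.972, 0.235, 0.001, 0.001]
contact_force: [-1.0, -1.8, 0.2]
opening: 0.108
finger_force: 20.0
clock: 8.43
tool_pos: [0.5252, -0.173, 0.0709]
eef_rot: [1.0, 0.015, 0.001, 0.002]
contact_force: [1.5, -4.7, -0.9]
opening: 0.116
finger_force: 20.0
[-1.10457494 -0.08044687  0.31225526] [ 0.01173694  0.89797672  0.38680845  1.926725   -0.72611386  0.45630424
 -0.60803352]
```

```bash
python3 -m jog '[[[0,0,0,0,0,0.06],[0,0,0,0,0,0]]]'
python3 -c "
from plant import *
s=get_state();print(s['moment'],s['eef_rot'])"
```

```text
clock: 8.68
tool_pos: [0.5254, -0.173, 0.071]
eef_rot: [1.0, -0.015, 0.001, 0.002]
contact_force: [2.5, -5.7, -0.8]
opening: 0.12
finger_force: 20.0
[-1.11315357 -0.09819022  0.43013715] [ 0.99988868 -0.01479741  0.00114948  0.00152933]
```

Torque and opening both rise as the tool turns further, so the knob is at its stop. I'll ease back, release, lift and look.

```bash
python3 -m jog '[[[0,0,0,0,0,-0.05],[0,0,0,0,0,0]]]'
python3 -m jog '[[[0,0,0,0,0,0],[0,0,0,0,0,0],[0,0,0,0,0,0]]]' 0.05
python3 -m jog '[[[0,0,-0.02,0,0,0],[0,0,-0.05,0,0,0],[0,0,-0.06,0,0,0],[0,0,0,0,0,0]]]'
python3 -c "
from h import *
d=wrist('w4')"
```

```text
clock: 8.93
tool_pos: [0.5254, -0.1731, 0.0709]
eef_rot: [1.0, 0.01, 0.001, 0.001]
contact_force: [1.2, -5.2, -2.5]
opening: 0.116
finger_force: 20.0
clock: 9.3
tool_pos: [0.5242, -0.1704, 0.0706]
eef_rot: [1.0, 0.01, -0.0, -0.001]
contact_force: [-0.0, 0.4, 0.2]
opening: 0.433
finger_force: 0.0
clock: 9.8
tool_pos: [0.5266, -0.1727, 0.2047]
eef_rot: [1.0, 0.009, 0.004, 0.001]
contact_force: [0.5, -0.1, 0.3]
opening: 0.565
finger_force: 0.0
q [-0.11   0.716  0.599  1.85  -0.576  0.747 -0.744] T [[0.02, -0.957, -0.289, 0.604], [-1.0, -0.018, -0.009, -0.171], [0.003, 0.289, -0.957, 0.351], [0.0, 0.0, 0.0, 1.0]]
```

View pics/w4.png

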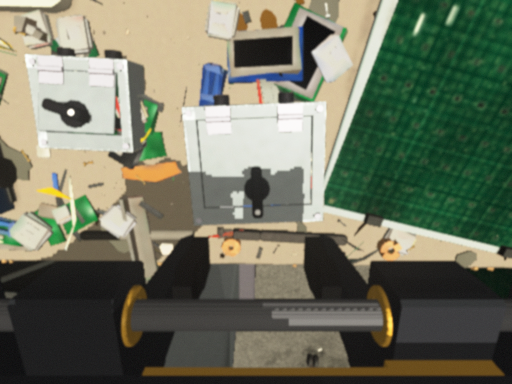

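The wing runs from (257,170) to (257,216), with its dot at (257,212) facing the front edge. The hatch is flush and the small box looks untouched. I'll check the wing angle against the box.

Run:
```python
from h import *
d=dict(np.load("w4.npz"))
g=cv2.resize(d["frame"],None,fx=4,fy=4,interpolation=2).max(2)
m=(g[640:880,960:1100]<60).astype(np.uint8)
for y in range(0,240,12):
    x=np.where(m[y])[0]
    if len(x): print((640+y)/4,(960+x.min())/4,(960+x.max())/4)
ang=lambda v:np.degrees(np.arctan2(v[1],v[0]))
P=lambda u,z:plane(d,u,z)[:2]
print("wing",ang(P((257.5,175),.089)-P((257.5,212),.089)))
print("left,right,front edges",ang(P((186,107),.065)-P((194,224),.065)),ang(P((326,103),.065)-P((323,219),.065)),ang(P((194,224),.065)-P((323,219),.065)),ang(P((186,107),.065)-P((326,103),.065)))
im=cv2.resize(d["frame"][95:235,180:335],(664,600),interpolation=2);cv2.imwrite('pics/w4c.png',im[:,:,::-1])
```

```text
169.0 252.0 259.5
172.0 251.5 260.75
175.0 251.5 261.0
178.0 251.25 262.5
181.0 247.5 266.0
184.0 245.75 267.75
187.0 245.0 268.75
190.0 245.0 269.0
193.0 245.75 268.25
196.0 247.25 266.5
199.0 250.5 263.5
202.0 252.5 262.0
205.0 252.75 262.25
208.0 252.5 262.25
211.0 252.75 262.25
214.0 253.0 262.5
217.0 254.5 261.0
wing 1.2035854438171651
left,right,front edges 1.4165108478962094 3.357367818776058 93.44914321099101 92.71145569560646
```

View pics/w4c.png

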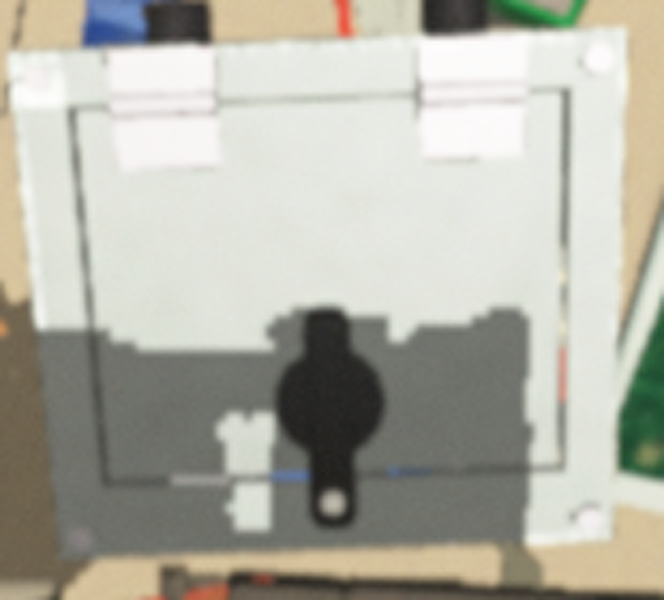

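```bash
python3 -c "
from plant import *
print(finish_job())"
```

```text
the job is handed in; nothing more can be done
None
```

I pressed the larger box's hatch shut and turned its wing knob clockwise to its stop. In the last picture the hatch is flush and the wing points at the front edge, within about a degree. The smaller box was not touched, and I handed the job in at about 10 s.

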